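# Hang the ice pail on the minibar trolley's hook

### The arm

A 6-joint arm with a two-finger parallel gripper is mounted at the origin on the work surface. World frame = base frame: x ahead of the robot, y to its left, z up, the work surface at z = 0. Lengths are in mm, angles in rad, forces in N, time in s.
With the tool pointing down it reaches from about 275 to 725 mm from the base axis. Payload 15.9 kg.
Tool frame: the origin (TCP) lies midway between the tips of the shut fingers; the grasp point (between the pads) lies 19 mm behind it; z points along the fingers, y is the line along which they close (so a half turn about z gives the same grasp; the last joint's range is limited). The gripper opens to 85 mm and grips with 20 to 120 N. Pads are 22 mm wide; open, the fingers measure 114 mm over their backs; the gripper's body (76 mm by 85 mm) begins 54 mm behind the grasp point. The pads swing forward as they close: fully open they stand 13 mm farther back than shut.
Start: joints at [-1.267, 0.213, -0.034, 1.323, 0, 1.571], TCP at [149.568, -477.09, 231.306] pointing down, gripper open.
Joint ranges: [-2.98, 2.98], [-0.74, 1.72], [-1.14, 1.35], [-2.1, 2.04], [-1.57, 1.44], [-3.14, 3.14]. Speed limits (rad/s): [1.89, 1.89, 2.39, 2.57, 3.14, 3.14].

### API

Orientations are given as a unit quaternion [x, y, z, w].
In Python, from station import robot gives the robot as it stands.
- The arm moves only by the tool arm_command, never from a script. Its argument "motion" is a list of rows, each a list of 4 numbers: the shift along the tool's x, y, z in cm, then the turn about the tool's z in degrees. In form: [[dx, dy, dz, spin], ...]. A call has 1 to 20 rows; each row is the pose to reach, as a shift and turn from the pose commanded when the call began, along the tool's axes at that moment; what a row does not reach only later rows make up. A row lasts 1/8 s, in which the tool goes at most 62.5 mm and 10.7 degrees, less where a joint would pass 70% of its speed; a pose out of reach is approached as far as the arm can. A call with a gripper value outside its range is refused whole. "jaw" is the opening, from 0 (shut) to 1 (fully open), set as the call begins (left out, the last holds). The fingers move at their own pace and stop on an object; "squeeze" is the grip in N (left out, the last holds). Time passes only in rows, so rows that repeat a pose let the fingers close. It gives the time, the measured TCP pose, the force, the opening and the grip force at its end, in the units of the state.
- robot.read_state(): the state, without advancing time (a new reading comes with each control period).
- robot.capture(name): name is "scene" or "top"; returns (picture, depth): 420x560x3 uint8, red, green, blue; 420x560 float32, mm along the optical axis (not along the pixel's ray), 0 where there is no reading.
- robot.camera_params(name): a dict with "vfov" (degrees; the focal length in pixels is half the picture's height over the tangent of half this angle, whatever the lens; pixels are square), "cx", "cy" (the principal point, pixels), "D" ([k1, k2, p1, p2, k3] as OpenCV has them; the pictures are not rectified), "rvec" (rotation vector, rad) and "tvec" (3), from world to camera coordinates, as OpenCV has them. Camera axes: x right, y down, z forward; pixel columns grow to the right and rows downward; lengths in mm; the calibration is good to about 2 mm. A picture is of the moment at which its call begins. camera_params takes no time and is no camera call.
- robot.hand_in(): hands the job in; it is judged then, once.
The state is a dict: "time": time; "joint_positions": joint angles; "qvel": joint speeds; "effort": joint torques, N m; "tcp_pos": TCP position; "orientation": TCP orientation; "ft_force": force on the tool from outside, world axes, zero at the start; "ft_torque": the same for the moment, N m; "gripper_width": finger opening in mm; "finger_force": force on a finger pad.
Only numpy, scipy, OpenCV 4.12 (cv2) and the standard library are available. Lean on these libraries where they do the work, as an engineer would, in place of code of your own. Each camera call takes 0.05 s, during which the arm holds its last target. There are 200 camera calls.

### The job

Swing the ice pail's folded bail upright while the pail stays standing in its place, then carry the pail by its bail and hang it on the empty two-pronged brass hook under the trolley's rear rim. Let the hook take the pail's weight gently, without bearing down on it, before you let go, and leave everything else on the trolley where it is.

Things in the scene. Friction and masses are not known exactly. Their poses are not given: they have to be found in the camera images.
- pail: Stainless steel ice pail, loose, standing on the bamboo board: round, open at the top, tapering from 104 mm across at the rim to 82 mm at the foot, 100 mm high, about 0.45 kg with its bail (0.35 to 0.6 kg). Origin at the centre of its underside, z up, y along the axis of the bail's two pivots; the bail lies folded out over the rim on the pail's -x side.
- pail_ears (a point): Middle of the bail's pivot axis, inside the pail: 90 mm above its underside, on the pail's axis. Axes as the pail's; the pivots lie 59 mm to either side along y.
- bail_grip (a point): Middle of the bail's straight grip: a steel tube 10 mm thick and 72 mm long, parallel to the pivot axis and 85 mm from it. Bent wires 5 mm thick join its ends to the pivots. Folded, it lies 112 mm above the pail's underside and 82 mm out from its axis (25 mm clear of the rim); upright, 175 mm above the underside, over the pail's middle.
- bail (a joint): Angle of the bail, rad: 0 folded (resting 0.26 above level on the -x side), growing as it swings up and over; 1.31 is upright; it can go on to 2.62, folded on the other side. Friction in the pivots (0.03 N m) holds it where it is left; under 1 N at the grip turns it. Starts at 0 to 0.2.
- hook: Back plate (72 by 62 mm) of the empty brass hook, fixed under the rear rim. Its two 8 mm prongs, side by side 46 mm apart with open space between them, open upwards and point to -x, towards the robot; y runs along the rim, z up. Their carrier is clamped in the plate's upright slot anywhere from 8 mm below to 8 mm above its middle: it is firm, but its height is not in the readings.
- hook_seat (a point): Where the middle of the bail's 10 mm grip would lie in the hook with the carrier at mid-slot; the true seat is up to 8 mm lower or higher (same x and y), to be found by feel. The prongs' level bottom is 16 mm long about this point, their underside 13 mm below it; the carrier's face is 62 mm behind it. The contact is stiff: about 0.1 mm for each 2 N.
- hook_tips (a point): Point midway between the centres of the two prongs' tips (11 mm balls, 46 mm apart) with the carrier at mid-slot: 26 mm before and 15 mm above hook_seat; up to 8 mm higher or lower in truth. The bail must pass over them. The rim behind the hook reaches 32 mm above hook_seat.
- shelf: The trolley's bottom shelf, fixed: pale bamboo board 360 by 860 mm, 18 mm thick, origin at the centre of its underside, x away from the robot. Chrome corner posts: tops 98 mm (front) and 274 mm (back) above the origin. At the back, 150 mm behind the origin, a chrome rim, top 253 mm up. A chrome gate, shut, along the front 165 mm before the origin, top 70 mm up.
- gate (a joint): Swing angle of the chrome wire front gate on its two pins at the left post, rad: 0 shut, as it starts.
- scoop_a_mid (a point): Middle of a stainless ice scoop (180 mm long, 54 mm wide) that hangs from a small single brass hook on the same rim. Which of the three hook places is whose varies.
- scoop_b_mid (a point): Middle of the other, like scoop.
- tumbler_mid (a point): Pink ceramic tumbler, 74 mm across, 90 mm high; the point is at its centre, half-way up.
- dish_mid (a point): Clear glass soap dish, 115 by 80 mm, 22 mm high; centre.
- caddy_mid (a point): Teal plastic amenity caddy, 130 by 130 mm, 85 mm high, with small tubes in it up to 90 mm; centre.
- bottle_a_mid (a point): Small bottle, 38 mm across, 95 mm high; centre.
- bottle_b_mid (a point): Small bottle, 38 mm across, 95 mm high; centre.
- can_mid (a point): Drink can, 54 mm across, 88 mm high; centre.
There are look-alikes about, which are no part of the job. What is shaped like the pail but blue or orange is not meant.

How it is judged (in metres and radians):
On the way, in this order (a step that is already met when the one before it is completed fails the run):
1. the bail is upright (within 0.25 rad) with the pail still standing on the board (value of joint bail between 1.06 and 1.56 rad and z of pail in the frame of shelf below 0.024 m and angle between pail's own z axis and vertical below 0.1 rad), for 0.2 s.
2. the hook carries at least 2.5 N of the pail's weight, the bail's grip lying in it, while the fingers still hold the bail (contact force between pail and hook above 2.5 N and contact force between the fingers and pail above 0.5 N and z of bail_grip in the frame of hook between -0.004 and 0.022 m and x of bail_grip in the frame of hook between -0.014 and 0.014 m), for 0.3 s.
At the end, for the whole second after the job is handed in: The bail's grip lies in the bottom of both prongs of the empty hook (grip middle within 14 mm of the hook's middle along and across, seated in height), the pail hangs free and upright (within 0.35 rad), almost still (under 0.12 m/s), let go, and everything else is where it was (x of bail_grip in the frame of hook between -0.014 and 0.014 m and y of bail_grip in the frame of hook between -0.014 and 0.014 m and z of bail_grip in the frame of hook between -0.004 and 0.022 m and contact force between pail and hook above 2 N and angle between pail's own z axis and vertical below 0.35 rad and linear speed of pail below 0.12 m/s); the robot touches nothing.
It fails at once if the hook is pressed with more than 14 N (contact force between hook and anything else above 14 N).
It fails at once if the pail is shifted by more than 25 mm or tipped by more than 0.3 rad before its bail is up (value of joint bail below 0.9 rad and (distance of pail from where it was at the start of the episode above 0.025 m or angle between pail's own z axis and vertical above 0.3 rad)).
It fails at once if another thing on the shelf is shifted by more than 20 mm or tipped by more than 0.3 rad (distance of any of tumbler_mid, dish_mid, caddy_mid, bottle_a_mid, bottle_b_mid, can_mid from where it was at the start of the episode above 0.02 m or angle between any of tumbler_mid, dish_mid, caddy_mid, bottle_a_mid, bottle_b_mid, can_mid's own z axis and vertical above 0.3 rad).
It fails at once if a hanging scoop is knocked aside by more than 40 mm (distance of any of scoop_a_mid, scoop_b_mid from where it was at the start of the episode above 0.04 m).
It fails at once if the gate is swung open by more than 0.1 rad (value of joint gate above 0.1 rad).
It also fails if it takes over 72 s, if anything falls off the work surface, if the arm or the gripper's body presses on something with over 40 N, if the wrist force passes 120 N, or if a joint passes its speed limit or range.

## Working session

There is one attempt and no reset: what is moved stays moved. The work goes in short steps, Python scripts to look and compute and a tool call to move; the robot and the scene stay as the last step left them, time stands still between calls to the robot, and variables do not carry over. Pictures are saved under pics/ and viewed, at most 10 in all, crops included, and the job is handed in when it is done.

Besides the shell and the picture viewer there is one more tool, called after "Call:" as name(argument=value, ...) on one line, values as JSON. arm_command: Moves the arm, as the interface text tells. Its arguments: {"type":"object","properties":{"motion":{"type":"array"},"jaw":{"type":"number"},"squeeze":{"type":"number"}},"required":["motion"]}

```bash
mkdir -p pics; ls; cat > h.py <<'E'
import numpy as np, cv2
from station import robot
def cam(n):
    p=robot.camera_params(n); f=210/np.tan(np.radians(p["vfov"])/2)
    K=np.array([[f,0,p["cx"]],[0,f,p["cy"]],[0,0,1]]); R=cv2.Rodrigues(np.array(p["rvec"],float))[0]
    return K,np.array(p["D"],float),R,np.array(p["tvec"],float).ravel()
def cloud(n,depth):
    K,D,R,t=cam(n); h,w=depth.shape
    u,v=np.meshgrid(np.arange(w),np.arange(h))
    q=cv2.undistortPoints(np.stack([u,v],-1).reshape(-1,1,2).astype(float),K,D).reshape(h,w,2)
    X=np.dstack([q*depth[...,None],depth])
    P=(X-t)@R; P[depth==0]=np.nan; return P
def project(n,P):
    K,D,R,t=cam(n); return cv2.projectPoints(np.array(P,float).reshape(-1,1,3),R,t,K,D)[0].reshape(-1,2)
def ray(n,uv):
    K,D,R,t=cam(n); q=cv2.undistortPoints(np.array(uv,float).reshape(-1,1,2),K,D).reshape(-1,2)
    d=np.c_[q,np.ones(len(q))]@R; return -R.T@t,d/np.linalg.norm(d,axis=1)[:,None]
E
python3 - <<'E'
from h import *
for n in("scene","top"):
    im,d=robot.capture(n); np.savez("c_"+n,im=im,d=d)
    cv2.imwrite(f"pics/{n}0.png",cv2.resize(im[...,::-1],(800,600),interpolation=cv2.INTER_CUBIC))
    K,D,R,t=cam(n); print(n,K[0,0],D,-R.T@t,R[2])
s=robot.read_state();print(s)
E
```

```text
pics
scene 487.7287321916978 [0.00832087 0.         0.         0.         0.        ] [ 941.59196631 -417.88443414 1094.23109037] [-0.40266895  0.42948471 -0.80833199]
top 498.9664681325873 [-0.02910996  0.          0.          0.          0.        ] [ 383.43111876   62.90918641 1678.28393211] [ 0.04329349 -0.00183785 -0.99906071]
{'time': 0.1, 'joint_positions': array([-1.26701803e+00,  2.13317430e-01, -3.49792988e-02,  1.32348092e+00,
       -5.84225624e-06,  1.57080458e+00]), 'qvel': array([-0.0002441 ,  0.00061417,  0.00305573, -0.00027643,  0.00098934,
        0.00079308]), 'effort': array([ 3.27820646e-05, -6.87245679e+01,  4.87807846e+01,  1.22311970e-02,
       -1.84712951e-05, -1.27287663e-06]), 'tcp_pos': array([ 149.4742815 , -476.82710444,  230.86716771]), 'orientation': array([ 9.88487509e-01,  1.51301701e-01, -7.71296124e-05, -4.84571417e-04]), 'ft_force': array([-0.29777728,  0.064129  , -0.16621372]), 'ft_torque': array([-0.01681049,  0.03684783, -0.01088689]), 'finger_force': 0.0, 'gripper_width': 85.6157563883517}
```

View pics/scene0.png

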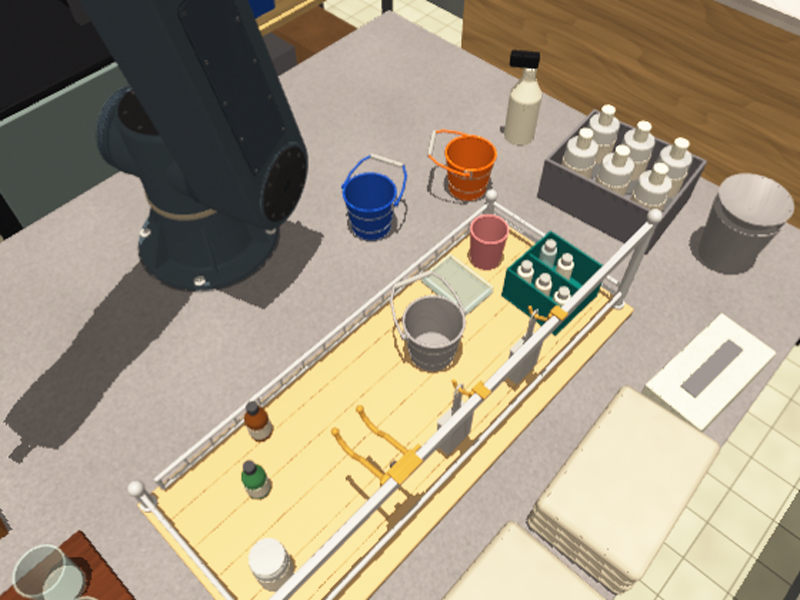

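View pics/top0.png

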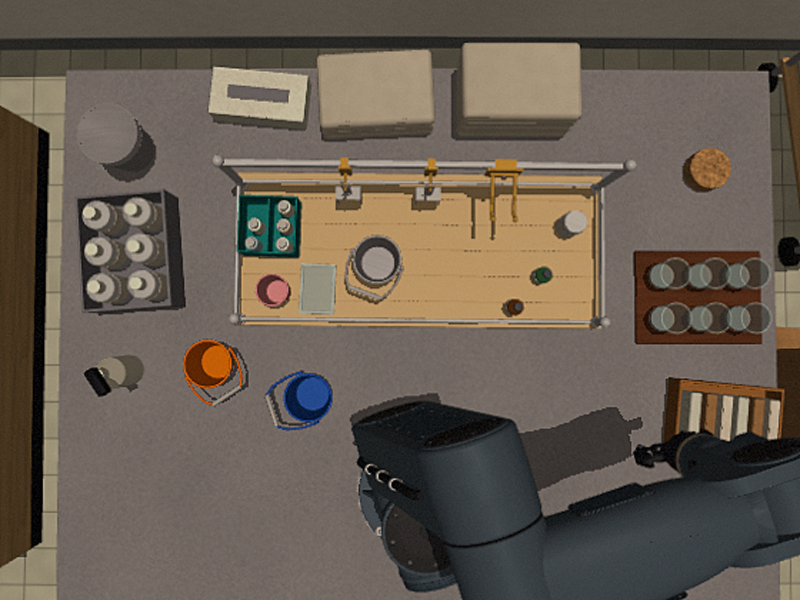

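The scene view shows the steel pail at about (433,330) with its bail on the robot side. The empty hook's plate is at (405,465), with prong tips at (335,432) and (360,410). In the top view the pail is at (378,260), the grip near (372,297), and the hook plate at (507,167).

```bash
cat > m.py <<'E'
from h import *
C={n:np.load(f"c_{n}.npz") for n in("scene","top")}
P={n:cloud(n,C[n]["d"]) for n in C}
def crop(n,x0,y0,x1,y1,name,s):
    cv2.imwrite("pics/"+name,cv2.resize(C[n]["im"][y0:y1,x0:x1,::-1],None,fx=s,fy=s,interpolation=cv2.INTER_CUBIC))
A=np.vstack([P[n].reshape(-1,3) for n in P]); 
def box(a,*b):
    return a[np.all([(a[:,i]>b[2*i])&(a[:,i]<b[2*i+1]) for i in range(3)],0)]
for n in P:
    Q=P[n].reshape(-1,3); im=C[n]["im"].reshape(-1,3)
    # pail rim approx
    uv=(265,182) if n=="top" else (303,230)
    print(n,"pail centre px",P[n][uv[1],uv[0]])
    br=(im[:,0].astype(int)-im[:,2]>90)&(im[:,0]>150)
    B=Q[br]; B=B[(B[:,2]>120)]; print("brass",len(B),np.nanmin(B,0),np.nanmax(B,0))
    np.save("brass_"+n,B)
# print shelf board height & rim
print("board",np.nanmedian(P["top"][150:210,300:340,2]))
a=box(A,330,700,-60,200,95,300)
print(a.min(0),a.max(0),len(a))
E
python3 m.py; python3 - <<'E'
import sys; sys.path.insert(0,'.')
from m import *
def up(n,x0,y0,x1,y1,s): return cv2.resize(C[n]["im"][y0:y1,x0:x1,::-1],None,fx=s,fy=s,interpolation=cv2.INTER_CUBIC)
a=up("scene",220,260,320,360,4); b=up("top",330,100,430,200,4); 
c=up("scene",260,170,360,270,4) ; d=up("top",215,150,315,250,4)
cv2.imwrite("pics/crops.png",cv2.resize(np.vstack([np.hstack([a,b]),np.hstack([c,d])]),(600,600)))
E
```

```text
scene pail centre px [508.26320628 126.32377956  31.4936123 ]
brass 1055 [ 205.0087999  -203.95887313  128.21943481] [724.93396911 168.87395889 530.24626688]
top pail centre px [534.78340782  93.90331377  19.42621843]
brass 288 [ 598.45881387 -198.3415446   209.14550091] [719.29199647 170.15804732 264.1202752 ]
board 18.443638518804416
[440.21173312 -46.30364919  95.00415135] [699.9398867  186.85761481 255.8352841 ] 2340
scene pail centre px [508.26320628 126.32377956  31.4936123 ]
brass 1055 [ 205.0087999  -203.95887313  128.21943481] [724.93396911 168.87395889 530.24626688]
top pail centre px [534.78340782  93.90331377  19.42621843]
brass 288 [ 598.45881387 -198.3415446   209.14550091] [719.29199647 170.15804732 264.1202752 ]
board 18.443638518804416
[440.21173312 -46.30364919  95.00415135] [699.9398867  186.85761481 255.8352841 ] 2340
```

View pics/crops.png

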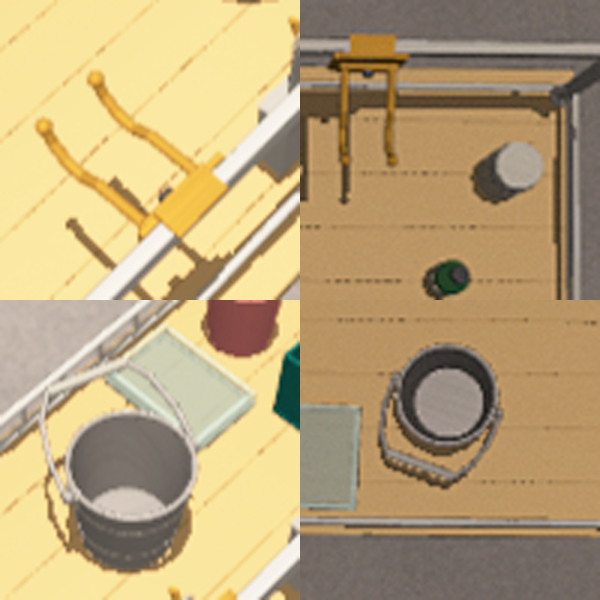

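```bash
sed -i '/^for n in P/,$d' m.py; cat >> m.py <<'E'
def tri(a,b):
    o1,d1=ray("scene",[a]);o2,d2=ray("top",[b]);d1=d1[0];d2=d2[0]
    s=np.linalg.lstsq(np.c_[d1,-d2],o2-o1,rcond=None)[0]; p=o1+s[0]*d1;q=o2+s[1]*d2
    return ((p+q)/2).round(1),round(np.linalg.norm(p-q),1)
E
python3 - <<'E'
import sys; sys.path.insert(0,'.')
from m import *
from scipy.optimize import least_squares
for k,a,b in [("grip+y",(300.7,191.3),(243.3,201.7)),("grip-y",(276,199.3),(270,210)),("tip+y",(251.7,286),(345,152.7)),("tip-y",(234.3,302.3),(360.7,153.3))]: print(k,*tri(a,b))
for n in P:
    Q=P[n].reshape(-1,3)
    g=box(Q,430,490,70,150,105,160); print(n,"bail pts",len(g))
    z=g[g[:,2]>np.percentile(g[:,2],40)]
    print(" hi mean",z.mean(0).round(1),"z pct",np.percentile(g[:,2],[5,25,50,75,95]).round(1))
    # rim circle: points z 108..122
    r=box(Q,450,620,30,180,108,123)
    f=least_squares(lambda p:np.hypot(r[:,0]-p[0],r[:,1]-p[1])-p[2],[540,95,52],loss="soft_l1",f_scale=2,bounds=([500,50,48],[590,150,56]))
    print(" rim",f.x.round(1),len(r),"zmax",np.percentile(r[:,2],[50,90]))
    im=C[n]["im"].reshape(-1,3).astype(int); B=Q[(im[:,0]-im[:,2]>90)&(im[:,0]>130)]
    B=box(B,590,740,-230,-120,150,290)
    print(" hook bins")
    for x in range(590,740,10):
        b=B[(B[:,0]>=x)&(B[:,0]<x+10)]
        if len(b):
            m=b[:,1].mean(); l=b[b[:,1]>m];r2=b[b[:,1]<=m]
            print("  ",x,len(b),[ (v[:,1].mean().round(1),v[:,2].mean().round(1),v[:,2].max().round(1)) for v in(l,r2) if len(v)])
    R=box(Q,640,760,-130,10,225,290); print(" rimz",np.percentile(R[:,2],[50,90,98]).round(1))
E
```

```text
grip+y [464.4 160.4 124.8] 2.4
grip-y [442.9  82.5 147.1] 17.4
tip+y [ 602.  -142.7  230.9] 2.5
tip-y [ 600.8 -189.   227.9] 2.8
scene bail pts 207
 hi mean [458.1 113.  141.9] z pct [107.6 116.3 138.4 143.3 145.9]
 rim [532.5  94.7  51.3] 450 zmax [116.78548815 120.86313406]
 hook bins
   590 3 [(np.float64(-143.7), np.float64(234.9), np.float64(235.0)), (np.float64(-188.6), np.float64(236.4), np.float64(236.4))]
   600 66 [(np.float64(-143.4), np.float64(234.2), np.float64(242.3)), (np.float64(-190.1), np.float64(234.6), np.float64(240.6))]
   610 60 [(np.float64(-143.3), np.float64(220.9), np.float64(231.1)), (np.float64(-190.4), np.float64(221.5), np.float64(233.1))]
   620 40 [(np.float64(-143.3), np.float64(213.7), np.float64(218.0)), (np.float64(-190.1), np.float64(213.1), np.float64(217.0))]
   630 39 [(np.float64(-143.1), np.float64(213.1), np.float64(216.3)), (np.float64(-190.4), np.float64(213.3), np.float64(215.5))]
   640 37 [(np.float64(-144.4), np.float64(218.1), np.float64(222.8)), (np.float64(-191.1), np.float64(218.7), np.float64(225.1))]
   650 42 [(np.float64(-144
[... 2229 characters left out ...]
np.float64(234.6))]
   670 12 [(np.float64(-142.5), np.float64(232.7), np.float64(236.0)), (np.float64(-188.7), np.float64(232.2), np.float64(234.8))]
   680 19 [(np.float64(-146.6), np.float64(237.6), np.float64(244.0)), (np.float64(-186.8), np.float64(233.8), np.float64(239.9))]
   690 60 [(np.float64(-151.6), np.float64(246.0), np.float64(262.2)), (np.float64(-183.6), np.float64(245.0), np.float64(261.4))]
   700 51 [(np.float64(-155.5), np.float64(256.3), np.float64(260.6)), (np.float64(-176.0), np.float64(256.6), np.float64(261.3))]
   710 34 [(np.float64(-155.4), np.float64(257.3), np.float64(264.1)), (np.float64(-177.0), np.float64(257.1), np.float64(264.1))]
 rimz [252.7 258.3 260.7]
```

```bash
cat >> h.py <<'E'
from scipy.spatial.transform import Rotation as Ro
def go(x,y,z,yaw):
    "shift (cm, tool axes) and spin to TCP x,y,z with tool y at world angle yaw (deg)"
    s=robot.read_state(); R=Ro.from_quat(s["orientation"]).as_matrix()
    d=R.T@(np.array([x,y,z])-s["tcp_pos"])/10
    c=np.degrees(np.arctan2(R[1,1],R[0,1])); sp=-((yaw-c+90)%180-90)
    print("cmd",d.round(2),"spin",round(sp,1),"tcp",s["tcp_pos"].round(1),"yaw",round(c,1),"t",s["time"],"F",s["ft_force"].round(2),"j",s["joint_positions"].round(2),"w",round(s["gripper_width"],1),s["finger_force"])
E
python3 - <<'E'
import sys; sys.path.insert(0,'.')
from m import *
for k,(u,v) in dict(can=(575,222),green=(542,273),brown=(515,305),).items():
    p=P["top"][int(v*.7)-2:int(v*.7)+3,int(u*.7)-2:int(u*.7)+3].reshape(-1,3); print(k,np.nanmedian(p,0).round(1))
for b in [(445,480,60,160,128,160)]:
  for n in P:
    g=box(P[n].reshape(-1,3),430,480,70,160,128,160)
    c=g[:,:2].mean(0); w,V=np.linalg.eigh(np.cov(g[:,:2].T)); ax=V[:,1]*np.sign(V[1,1]); s=(g[:,:2]-c)@ax
    print(n,len(g),c.round(1),"axis deg",np.degrees(np.arctan2(ax[1],ax[0])).round(1),"extent",s.min().round(1),s.max().round(1),"mid",(c+ax*(s.min()+s.max())/2).round(1),np.percentile(g[:,2],[10,50,90]).round(1))
go(455.5,115,200,-14.4)
E
```

```text
can [ 612.7 -343.   106.2]
green [ 499.7 -271.6   90.2]
brown [ 428.5 -207.7   96.5]
scene 136 [459.2 117.8] axis deg 72.4 extent -46.0 45.2 mid [459.1 117.5] [137.5 143.  145.8]
top 94 [455.6 119.5] axis deg 73.2 extent -48.1 44.5 mid [455.  117.8] [137.9 143.7 148. ]
cmd [ 46.9  -47.32   3.13] spin -58.2 tcp [ 149.5 -476.8  230.9] yaw -72.6 t 0.1 F [-0.3   0.06 -0.17] j [-1.27  0.21 -0.03  1.32 -0.    1.57] w 85.6 0.0
```

Call:
arm_command(motion=[[47.1,-47.5,3.1,-55.5],[47.1,-47.5,3.1,-55.5],[47.1,-47.5,3.1,-55.5],[47.1,-47.5,3.1,-55.5],[47.1,-47.5,3.1,-55.5],[47.1,-47.5,3.1,-55.5],[47.1,-47.5,3.1,-55.5],[47.1,-47.5,3.1,-55.5],[47.1,-47.5,3.1,-55.5],[47.1,-47.5,3.1,-55.5],[47.1,-47.5,3.1,-55.5],[47.1,-47.5,3.1,-55.5],[47.1,-47.5,3.1,-55.5],[47.1,-47.5,3.1,-55.5],[47.1,-47.5,3.1,-55.5],[47.1,-47.5,3.1,-55.5]], jaw=0.5)

```text
time: 2.1
tcp_pos: [456.9, 116.5, 200.5]
orientation: [0.805, 0.594, 0.0, 0.0]
ft_force: [-0.6, 1.0, -0.2]
gripper_width: 42.5
finger_force: 0.0
```

```bash
python3 -c "
from h import *
go(457,117.5,126,-17)
im,d=robot.capture('top'); P=cloud('top',d)
cv2.imwrite('pics/t1.png',cv2.resize(im[140:240,200:300,::-1],(500,500),interpolation=cv2.INTER_CUBIC))"
```

```text
cmd [ 0.1  -0.02  7.45] spin -0.1 tcp [456.9 116.5 200.5] yaw -17.1 t 2.1 F [-0.56  0.95 -0.22] j [ 0.25  0.16 -0.17  1.23 -0.    2.12] w 42.5 0.0
```

Call:
arm_command(motion=[[0.1,0,2.5,0],[0.1,0,5,0],[0.1,0,7,0],[0.1,0,7.4,0],[0.1,0,7.4,0]])

```text
time: 2.78
tcp_pos: [457.3, 118.0, 126.7]
orientation: [0.804, 0.594, 0.0, 0.0]
ft_force: [0.2, -0.2, 0.0]
gripper_width: 42.6
finger_force: 0.0
```

```bash
python3 -c "
from h import *
go(457,117.5,126,-17)
im,d=robot.capture('scene')
cv2.imwrite('pics/s1.png',cv2.resize(im[150:270,240:360,::-1],(600,600),interpolation=cv2.INTER_CUBIC))"
```

```text
cmd [-0.06 -0.02  0.07] spin -0.1 tcp [457.3 118.  126.7] yaw -17.1 t 2.775 F [ 0.2  -0.18  0.04] j [ 0.25  0.2  -0.32  1.05  0.    2.12] w 42.6 0.0
```

View pics/s1.png

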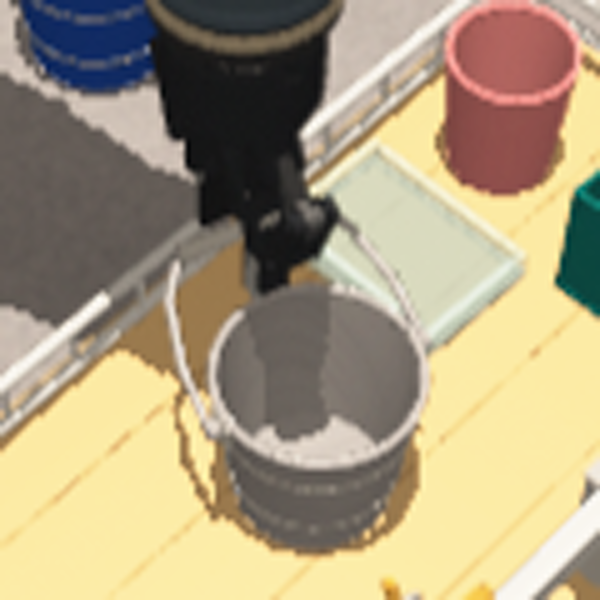

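The fingers are at about (270,260), centred on the bail between its wire ends at (175,270) and (340,220), and clear of the rim. I'll close them.

Call:
arm_command(motion=[[0,0,0,0],[0,0,0,0],[0,0,0,0],[0,0,0,0],[0,0,0,0],[0,0,0,0]], jaw=0, squeeze=20)

```text
time: 3.58
tcp_pos: [457.2, 118.0, 126.3]
orientation: [0.804, 0.594, -0.0, -0.0]
ft_force: [-2.4, -1.0, 2.4]
gripper_width: 8.7
finger_force: 20.1
```

```bash
python3 -c "
from h import *
go(457,117.5,126,-17)"
```

```text
cmd [-0.05 -0.    0.03] spin -0.1 tcp [457.2 118.  126.3] yaw -17.1 t 3.575 F [-2.35 -0.98  2.41] j [ 0.25  0.2  -0.32  1.05 -0.    2.12] w 8.7 20.11143386363983
```

Call:
arm_command(motion=[[0,0.18,-0.39,0],[0,0.37,-0.76,0],[0,0.63,-1.2,0],[0,0.91,-1.63,0],[0,1.22,-2.03,0],[0,1.55,-2.42,0],[0,1.91,-2.79,0],[0,1.91,-2.79,0]])

```text
time: 4.58
tcp_pos: [475.8, 112.4, 154.5]
orientation: [0.804, 0.594, 0.0, 0.0]
ft_force: [-2.4, -0.2, 1.8]
gripper_width: 9.2
finger_force: 19.8
```

```bash
python3 -c "
from h import *
go(457,117.5,126,-17)
im,d=robot.capture('scene')
cv2.imwrite('pics/s2.png',cv2.resize(im[150:270,240:360,::-1],(600,600),interpolation=cv2.INTER_CUBIC))"
```

```text
cmd [-0.07 -1.95  2.85] spin -0.1 tcp [475.8 112.4 154.5] yaw -17.1 t 4.575 F [-2.4  -0.25  1.76] j [ 0.23  0.22 -0.22  1.13  0.    2.1 ] w 9.2 19.752866327762604
```

View pics/s2.png

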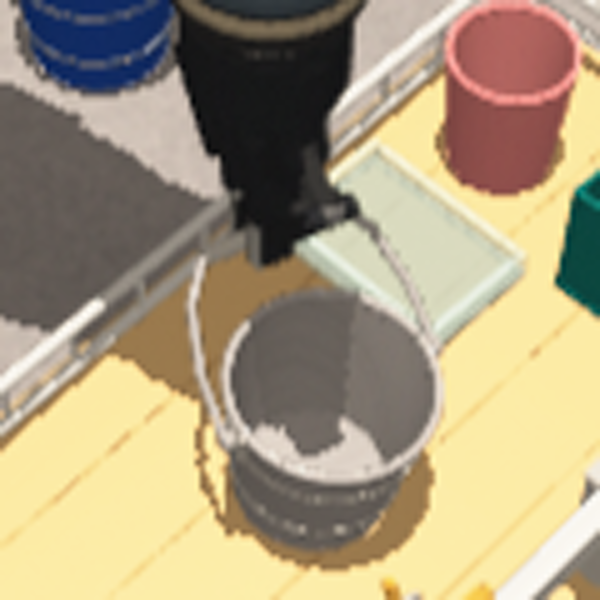

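```bash
cat > rim.py <<'E'
from h import *
def rim(im,d,n="scene"):
    Q=cloud(n,d).reshape(-1,3)
    ok=(Q[:,2]>105)&(Q[:,2]<132)&(np.abs(np.hypot(Q[:,0]-533,Q[:,1]-94.7)-52)<14); r=Q[ok]
    # keep top ring: fit plane + circle robustly
    from scipy.optimize import least_squares
    f=least_squares(lambda p:np.r_[np.hypot(r[:,0]-p[0],r[:,1]-p[1])-51.3],[533,95],loss="soft_l1",f_scale=2)
    rr=r[np.abs(np.hypot(r[:,0]-f.x[0],r[:,1]-f.x[1])-51.3)<3]
    # top z per sector
    a=np.degrees(np.arctan2(rr[:,1]-f.x[1],rr[:,0]-f.x[0]))
    print("c",f.x.round(1),len(rr),[(s,np.percentile(rr[(a>=s)&(a<s+45),2],85).round(1)) for s in range(-180,180,45) if ((a>=s)&(a<s+45)).sum()>3])
    # foot / inner bottom
E
python3 - <<'E'
from rim import *
c=np.load("c_scene.npz"); rim(c["im"],c["d"])
im,d=robot.capture("scene"); np.savez("c2",im=im,d=d); rim(im,d)
P0=cloud("scene",c["d"]);P1=cloud("scene",d)
for P in(P0,P1):
    Q=P.reshape(-1,3); b=Q[(Q[:,2]>14)&(Q[:,2]<32)&(np.hypot(Q[:,0]-533,Q[:,1]-95)<38)]
    print(len(b),b[:,:].mean(0).round(1))
E
```

```text
c [532.6  94.7] 382 [(-180, np.float64(120.0)), (-135, np.float64(120.8)), (-90, np.float64(119.2)), (-45, np.float64(120.0)), (0, np.float64(121.2)), (45, np.float64(119.3)), (90, np.float64(120.0)), (135, np.float64(118.5))]
c [543.   93.4] 415 [(-180, np.float64(127.9)), (-135, np.float64(125.4)), (-90, np.float64(121.7)), (-45, np.float64(120.1)), (0, np.float64(119.7)), (45, np.float64(121.6)), (90, np.float64(124.0)), (135, np.float64(127.3))]
139 [518.7 114.   21.8]
219 [523.3 112.3  26.4]
```

The rim shows the pail tipped by about 0.08 rad because the grip friction is stiffer than the pivots. I'll lower it back, release, and then push the bail up with a loose cage.

Call:
arm_command(motion=[[0,-0.3,0.2,0],[0,-0.6,0.5,0],[0,-0.9,0.8,0],[0,-0.9,0.8,0]])

```text
time: 5.18
tcp_pos: [466.5, 115.1, 146.0]
orientation: [0.804, 0.594, -0.0, -0.0]
ft_force: [-2.5, -0.6, 1.7]
gripper_width: 9.5
finger_force: 20.0
```

Call:
arm_command(motion=[[0,0,0,0],[0,0,0,0],[0,0,0,0]], jaw=0.35)

```text
time: 5.55
tcp_pos: [467.0, 115.1, 146.2]
orientation: [0.804, 0.594, 0.0, 0.0]
ft_force: [-0.2, -0.1, -0.0]
gripper_width: 30.4
finger_force: 0.0
```

```bash
python3 - <<'E'
from rim import *
go(457,117.5,126,-17)
im,d=robot.capture("scene"); rim(im,d)
cv2.imwrite('pics/s3.png',cv2.resize(im[150:270,240:360,::-1],(600,600),interpolation=cv2.INTER_CUBIC))
E
```

```text
cmd [-0.06 -1.03  2.02] spin -0.1 tcp [467.  115.1 146.2] yaw -17.1 t 5.55 F [-0.22 -0.09 -0.03] j [ 0.24  0.21 -0.26  1.1   0.    2.11] w 30.4 0.0
c [533.   94.4] 380 [(-180, np.float64(120.5)), (-135, np.float64(119.5)), (-90, np.float64(119.9)), (-45, np.float64(120.1)), (0, np.float64(120.8)), (45, np.float64(119.5)), (90, np.float64(119.0)), (135, np.float64(119.1))]
```

View pics/s3.png

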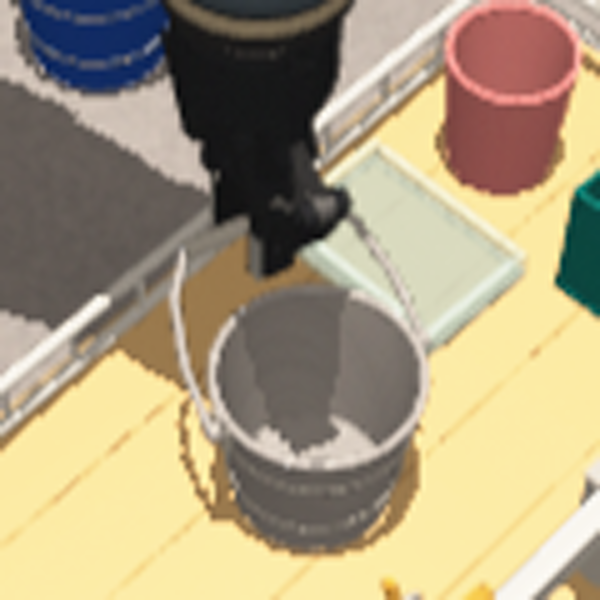

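The pail stands flat again at its original place, and the grip's left end is visible at about (180,252). I'll measure the bail height.

```bash
python3 - <<'E'
from h import *
im,d=robot.capture("scene"); P=cloud("scene",d)
ux=np.array([np.cos(np.radians(-17)),np.sin(np.radians(-17))]); uy=np.array([-ux[1],ux[0]])
Q=P[150:240,240:340].reshape(-1,3); I=im[150:240,240:340].reshape(-1,3).astype(int)
L=(Q[:,:2]-[531.5,95])@np.c_[ux,uy]
m=(Q[:,2]>125)&(Q[:,2]<180)&(L[:,0]>-95)&(L[:,0]<-20)&(np.abs(L[:,1])<65)&(I.min(1)>60)
for s in range(-65,65,5):
    k=m&(L[:,1]>=s)&(L[:,1]<s+5)
    if k.sum()>2: print(s,k.sum(),"x",np.median(L[k,0]).round(1),"z",Q[k,2].mean().round(1),Q[k,2].max().round(1))
E
```

```text
-60 8 x -29.6 z 130.2 135.0
-55 15 x -40.3 z 136.3 144.2
-50 12 x -51.6 z 144.9 151.8
-45 7 x -59.5 z 150.4 154.6
-40 6 x -64.4 z 154.4 157.9
-35 10 x -68.7 z 157.0 160.9
-30 9 x -67.0 z 159.2 162.7
-25 8 x -67.5 z 158.9 163.6
-20 7 x -67.5 z 160.4 162.5
-15 8 x -66.5 z 160.0 163.1
-10 31 x -65.5 z 161.6 175.9
-5 8 x -68.1 z 158.8 163.5
0 3 x -67.5 z 157.1 159.8
50 11 x -48.1 z 144.5 152.2
55 20 x -33.7 z 134.8 143.3
```

Call:
arm_command(motion=[[0,0,0.5,0],[0,0,1,0],[0,0,1.5,0],[0,0,1.5,0]], jaw=0.2)

```text
time: 6.15
tcp_pos: [466.5, 115.0, 130.7]
orientation: [0.804, 0.594, -0.0, -0.0]
ft_force: [-1.2, 0.5, -0.4]
gripper_width: 17.0
finger_force: 0.7
```

Call:
arm_command(motion=[[0,0.2,0,0],[0,0.5,-0.5,0],[0,0.88,-1,0],[0,1.18,-1.4,0],[0,1.49,-1.8,0],[0,1.82,-2.15,0],[0,2.16,-2.5,0],[0,2.5,-2.85,0],[0,2.87,-3.17,0]])

```text
time: 7.28
tcp_pos: [494.6, 106.5, 163.2]
orientation: [0.804, 0.594, 0.0, 0.0]
ft_force: [-1.3, 0.5, 0.3]
gripper_width: 17.3
finger_force: 0.6
```

```bash
cat > bail.py <<'E'
from rim import *
def bail(c=(531.5,95),yaw=-17):
    im,d=robot.capture("scene"); rim(im,d); P=cloud("scene",d)
    a=np.radians(yaw); ux=np.array([np.cos(a),np.sin(a)]); uy=np.array([-ux[1],ux[0]])
    Q=P[130:240,240:360].reshape(-1,3); I=im[130:240,240:360].reshape(-1,3).astype(int)
    L=(Q[:,:2]-c)@np.c_[ux,uy]
    for s in (-35,-30,-25,-20,20,25,30):
        k=(Q[:,2]>140)&(Q[:,2]<215)&(L[:,0]>-95)&(L[:,0]<40)&(I.min(1)>60)&(L[:,1]>=s)&(L[:,1]<s+5)
        if k.sum()>2: print(s,k.sum(),"x",np.median(L[k,0]).round(1),"z",np.median(Q[k,2]).round(1))
    return im,d
E
python3 -c "
from bail import *
go(457,117.5,126,-17); bail()"
```

```text
cmd [-0.06 -3.91  3.71] spin -0.1 tcp [494.6 106.5 163.2] yaw -17.1 t 7.275 F [-1.35  0.45  0.3 ] j [ 0.21  0.25 -0.16  1.16 -0.    2.08] w 17.3 0.6374208815395832
c [550.2  88.5] 226 [(-180, np.float64(131.0)), (-135, np.float64(128.3)), (-90, np.float64(123.2)), (0, np.float64(119.0)), (45, np.float64(125.4)), (90, np.float64(129.5))]
-35 13 x -38.2 z 177.5
-30 8 x -37.9 z 179.8
-25 7 x -36.0 z 178.6
-20 9 x -38.5 z 180.6
```

Call:
arm_command(motion=[[0,-0.4,0.3,0],[0,-0.8,0.6,0],[0,-1.2,0.9,0],[0,-1.6,1.2,0],[0,-2.0,1.4,0],[0,-2.2,1.5,0],[0,-2.2,1.5,0]])

```text
time: 8.2
tcp_pos: [473.2, 113.1, 147.9]
orientation: [0.804, 0.594, 0.0, -0.0]
ft_force: [-3.1, 1.0, 2.0]
gripper_width: 16.7
finger_force: 1.3
```

Call:
arm_command(motion=[[0,0,0,0],[0,0,0,0],[0,0,0,0]], jaw=0.35)

```text
time: 8.57
tcp_pos: [473.4, 113.0, 147.9]
orientation: [0.804, 0.594, 0.0, 0.0]
ft_force: [-1.3, 0.0, -0.0]
gripper_width: 30.1
finger_force: 0.0
```

```bash
python3 -c "
from bail import *
go(457,117.5,126,-17); bail()"
```

```text
cmd [-0.06 -1.7   2.19] spin -0.1 tcp [473.4 113.  147.9] yaw -17.1 t 8.575 F [-1.34  0.04 -0.03] j [ 0.23  0.22 -0.24  1.11 -0.    2.1 ] w 30.1 0.0
c [533.   94.2] 384 [(-180, np.float64(119.9)), (-135, np.float64(120.1)), (-90, np.float64(120.5)), (-45, np.float64(120.3)), (0, np.float64(120.3)), (45, np.float64(120.1)), (90, np.float64(119.1)), (135, np.float64(119.8))]
-35 8 x -63.8 z 165.7
-30 8 x -64.4 z 166.4
-25 8 x -64.6 z 164.6
-20 9 x -62.8 z 165.7
```

Call:
arm_command(motion=[[0,-0.35,0,0],[0,-0.35,0,0],[0,-0.35,0,0],[0,-0.35,0,0]], jaw=0.12)

```text
time: 9.12
tcp_pos: [469.9, 114.1, 147.9]
orientation: [0.804, 0.594, -0.0, -0.0]
ft_force: [-3.6, 1.2, 2.2]
gripper_width: 10.4
finger_force: 1.8
```

Call:
arm_command(motion=[[0,0,0,0],[0,0,0,0]], jaw=0.11)

```text
time: 9.38
tcp_pos: [469.9, 114.0, 147.9]
orientation: [0.804, 0.594, -0.0, 0.0]
ft_force: [-3.0, 1.0, 1.7]
gripper_width: 9.7
finger_force: 8.4
```

Call:
arm_command(motion=[[0,-0.15,0,0],[0,-0.3,0,0],[0,-0.3,0,0]], jaw=0.115)

```text
time: 9.75
tcp_pos: [467.1, 115.0, 147.9]
orientation: [0.804, 0.594, 0.0, 0.0]
ft_force: [0.6, -0.3, -2.5]
gripper_width: 9.7
finger_force: 4.0
```

```bash
python3 -c "
from bail import *
go(457,117.5,126,-17); bail()"
```

```text
cmd [-0.06 -1.04  2.19] spin -0.1 tcp [467.1 115.  147.9] yaw -17.1 t 9.75 F [ 0.64 -0.27 -2.5 ] j [ 0.24  0.21 -0.26  1.11 -0.    2.11] w 9.7 3.986300714313984
c [532.5  94.8] 399 [(-180, np.float64(119.7)), (-135, np.float64(121.3)), (-90, np.float64(120.7)), (-45, np.float64(122.2)), (0, np.float64(120.3)), (45, np.float64(118.4)), (90, np.float64(119.7)), (135, np.float64(120.1))]
-35 7 x -63.0 z 165.0
-30 9 x -61.2 z 168.5
-25 7 x -62.9 z 167.0
-20 8 x -63.4 z 165.5
```

Call:
arm_command(motion=[[0,0.28,-0.29,0],[0,0.58,-0.6,0],[0,0.89,-0.89,0],[0,1.22,-1.16,0],[0,1.22,-1.16,0]])

```text
time: 10.42
tcp_pos: [479.0, 111.3, 159.7]
orientation: [0.804, 0.594, 0.0, 0.0]
ft_force: [-0.8, 0.4, 0.3]
gripper_width: 9.8
finger_force: 4.0
```

```bash
python3 -c "
from bail import *
go(457,117.5,126,-17); bail()"
```

```text
cmd [-0.06 -2.28  3.37] spin -0.1 tcp [479.  111.3 159.7] yaw -17.1 t 10.425 F [-0.83  0.39  0.32] j [ 0.23  0.22 -0.21  1.14  0.    2.1 ] w 9.8 3.991643562912941
c [533.4  94.9] 381 [(-180, np.float64(120.8)), (-135, np.float64(120.8)), (-90, np.float64(120.9)), (-45, np.float64(120.7)), (0, np.float64(121.3)), (45, np.float64(119.1)), (90, np.float64(119.7)), (135, np.float64(119.6))]
-35 9 x -52.4 z 175.2
-30 9 x -50.7 z 178.2
-25 9 x -50.3 z 177.7
-20 8 x -51.9 z 176.6
```

Call:
arm_command(motion=[[0,0.34,-0.25,0],[0,0.69,-0.49,0],[0,1.05,-0.71,0],[0,1.42,-0.92,0],[0,1.81,-1.1,0],[0,2.2,-1.26,0],[0,2.6,-1.41,0],[0,3.01,-1.53,0],[0,3.42,-1.63,0],[0,3.84,-1.72,0],[0,4.26,-1.78,0],[0,4.68,-1.82,0],[0,5.0,-1.84,0],[0,5.0,-1.84,0],[0,5.0,-1.84,0]])

```text
time: 12.35
tcp_pos: [526.4, 96.7, 177.8]
orientation: [0.804, 0.594, -0.0, -0.0]
ft_force: [-0.6, -0.8, 0.1]
gripper_width: 9.8
finger_force: 2.4
```

```bash
python3 -c "
from bail import *
go(457,117.5,126,-17); im,d=bail()
cv2.imwrite('pics/s5.png',cv2.resize(im[140:260,240:360,::-1],(600,600),interpolation=cv2.INTER_CUBIC))"
```

```text
cmd [-0.05 -7.25  5.19] spin -0.1 tcp [526.4  96.7 177.8] yaw -17.1 t 12.35 F [-0.56 -0.8   0.13] j [ 0.18  0.3  -0.06  1.22 -0.    2.05] w 9.8 2.3517048731446266
c [533.3  94.4] 274 [(-180, np.float64(122.0)), (-135, np.float64(120.8)), (-90, np.float64(120.8)), (-45, np.float64(120.5)), (0, np.float64(121.0)), (45, np.float64(119.8)), (90, np.float64(118.4)), (135, np.float64(114.3))]
-35 11 x -1.7 z 195.1
-30 8 x -0.2 z 196.0
-25 10 x -1.5 z 196.6
-20 8 x 0.4 z 196.7
```

View pics/s5.png

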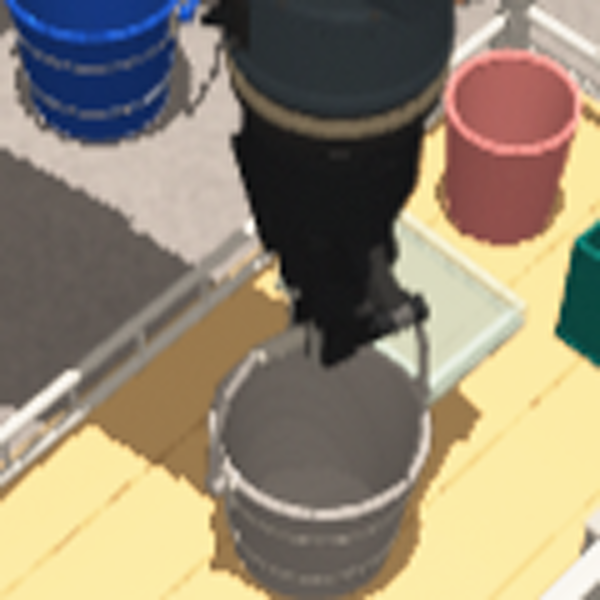

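The bail is upright and the pail is still standing, with the fingers at about (335,340), near the middle of the grip. I'll take a firm grip and lift.

Call:
arm_command(motion=[[0,0,0,0],[0,0,0,0],[0,0,0,0],[0,0,-0.5,0],[0,0,-1.2,0],[0,0,-2,0],[0,0,-3,0],[0,0,-4,0],[0,0,-5,0],[0,0,-6,0],[0,0,-7,0],[0,0,-8,0],[0,0,-9,0],[0,0,-10,0],[0,0,-10.6,0],[0,0,-11,0],[0,0,-11,0]], jaw=0, squeeze=35)

```text
time: 14.52
tcp_pos: [526.6, 96.7, 288.0]
orientation: [0.804, 0.594, 0.0, 0.0]
ft_force: [0.3, 0.2, -4.0]
gripper_width: 8.3
finger_force: 34.2
```

```bash
python3 - <<'E'
from h import *
go(515,-166,290,-1)
for z in(230,236):
    o,d=ray("top",[(345,152.7),(360.7,153.3)]); print("tips top",[(o+k*(z-o[2])/k[2]).round(1) for k in d])
    o,d=ray("scene",[(251.7,286),(234.3,302.3)]); print("tips scene",[(o+k*(z-o[2])/k[2]).round(1) for k in d])
C=np.load("c_top.npz")["im"]
# rim direction: bright rim edge in original top image
for nm in("scene","top"):
    c=np.load(f"c_{nm}.npz"); Q=cloud(nm,c["d"]).reshape(-1,3)
    r=Q[(Q[:,2]>245)&(Q[:,2]<262)&(Q[:,0]>670)&(Q[:,0]<740)&(Q[:,1]>-130)&(Q[:,1]<250)]
    print(nm,len(r),np.polyfit(r[:,1],r[:,0],1).round(4))
    b=Q[(np.abs(Q[:,2]-18)<5)&(np.abs(Q[:,1]+0)<350)&(Q[:,0]>330)&(Q[:,0]<460)]
im,d=robot.capture("scene")
cv2.imwrite('pics/s6.png',cv2.resize(im[60:270,200:480,::-1],(800,600),interpolation=cv2.INTER_CUBIC))
E
```

```text
cmd [-25.45   6.62  -0.2 ] spin -16.1 tcp [526.6  96.7 288. ] yaw -17.1 t 14.525 F [ 0.27  0.17 -3.99] j [ 0.18  0.29  0.21  1.49 -0.    2.05] w 8.3 34.17409300804138
tips top [array([ 601.4, -143.8,  230. ]), array([ 599.6, -189.7,  230. ])]
tips scene [array([ 602.5, -141.5,  230. ]), array([ 602.5, -188.5,  230. ])]
tips top [array([ 600.5, -142.9,  236. ]), array([ 598.7, -188.7,  236. ])]
tips scene [array([ 604.8, -143.4,  236. ]), array([ 604.9, -190.1,  236. ])]
scene 1219 [8.800000e-03 7.140186e+02]
top 644 [9.70000e-03 7.09374e+02]
```

View pics/s6.png

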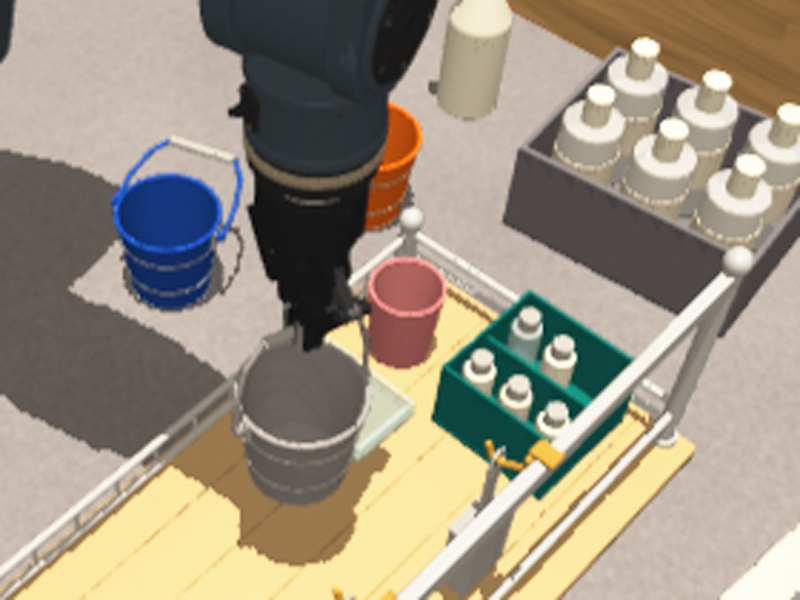

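The pail hangs upright from the gripper at about (300,410), clear of everything. I'll traverse with a smooth ramp.

Call:
arm_command(motion=[[-0.5,0.13,0,-0.3],[-1.5,0.4,0,-1],[-2.8,0.73,0,-1.8],[-4.3,1.1,0,-2.8],[-6.1,1.6,0,-4],[-7.9,2.05,0,-5.1],[-9.9,2.6,0,-6.4],[-12,3.1,0,-7.8],[-14,3.65,0,-9.1],[-16,4.2,0,-10.4],[-18.1,4.7,0,-11.7],[-19.9,5.15,0,-12.9],[-21.4,5.55,0,-13.9],[-22.6,5.9,0,-14.7],[-23.7,6.15,0,-15.3],[-24.4,6.35,0,-15.8],[-25,6.5,0,-16.2],[-25.45,6.6,0,-16.5],[-25.45,6.6,0,-16.5],[-25.45,6.6,0,-16.5]])

```text
time: 17.08
tcp_pos: [514.8, -165.7, 287.9]
orientation: [0.711, 0.703, 0.0, -0.0]
ft_force: [-0.6, -0.4, -5.0]
gripper_width: 8.5
finger_force: 34.1
```

```bash
python3 - <<'E'
from h import *
go(627,-166.5,242,-.5)
im,d=robot.capture("scene"); np.savez("c7",im=im,d=d)
cv2.imwrite('pics/s7.png',cv2.resize(im[190:400,130:410,::-1],(800,600),interpolation=cv2.INTER_CUBIC))
E
```

```text
cmd [ 0.04 11.22  4.59] spin -0.1 tcp [ 514.8 -165.7  287.9] yaw -0.6 t 17.075 F [-0.6  -0.36 -5.02] j [-0.31  0.3   0.22  1.49  0.    1.27] w 8.5 34.122610688209534
```

View pics/s7.png

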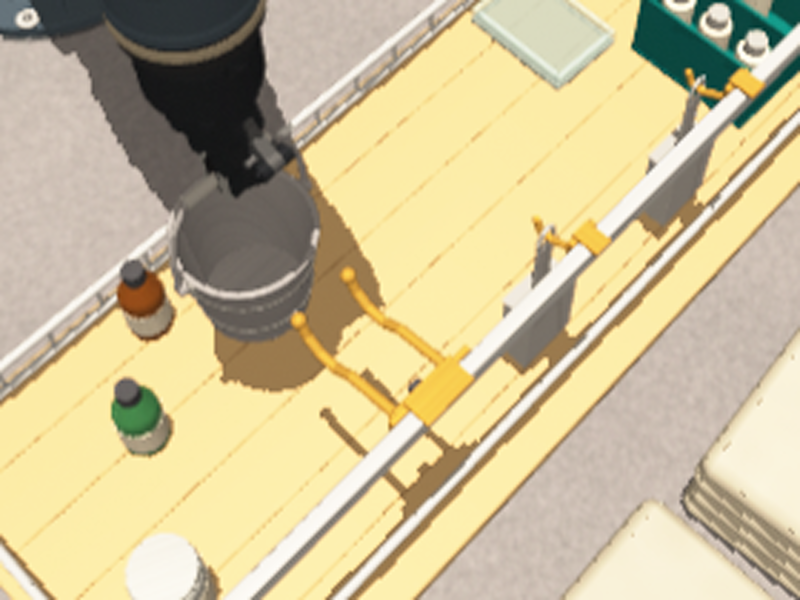

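The pail hangs upright just in front of the hook, whose tips are at (300,320) and (348,274). I'll check how the grip is centred along y.

```bash
python3 - <<'E'
from h import *
c=np.load("c7.npz");P=cloud("scene",c["d"]);Q=P.reshape(-1,3);I=c["im"].reshape(-1,3).astype(int)
m=(Q[:,0]>490)&(Q[:,0]<540)&(Q[:,1]>-235)&(Q[:,1]<-90)&(Q[:,2]>205)&(Q[:,2]<320)&(I.min(1)>55)
for y in range(-235,-90,6):
    k=m&(Q[:,1]>=y)&(Q[:,1]<y+6)
    if k.sum(): print(y,k.sum(),Q[k].mean(0).round(1),I[k].mean(0).astype(int))
E
```

```text
-229 40 [ 522.4 -225.5  237.2] [156 142 124]
-223 61 [ 524.2 -219.7  237.8] [160 149 135]
-217 42 [ 524.  -214.7  239.8] [165 155 146]
-211 25 [ 508.9 -208.2  265.2] [150 140 131]
-205 17 [ 513.8 -201.7  287.3] [112 105  97]
-199 18 [ 518.7 -195.9  307.1] [124 117 107]
-193 15 [ 519.1 -189.8  307. ] [126 118 107]
-187 17 [ 518.9 -183.5  306.3] [125 118 107]
-181 38 [ 520.4 -176.8  305.3] [102  97  89]
-175 11 [ 525.1 -173.6  300.5] [86 82 76]
-133 10 [ 511.3 -129.2  276.6] [106  99  92]
-127 21 [ 508.4 -123.4  234.9] [99 93 87]
-121 98 [ 520.3 -118.   224.2] [106  99  93]
-115 31 [ 520.9 -112.5  245.6] [112 101  89]
-109 30 [ 522.8 -107.   236.1] [121 107  91]
```

Call:
arm_command(motion=[[0,0,0.5,0],[0,0.2,1.2,0],[0,0.6,2,0],[0,1.1,2.8,0],[0,1.8,3.4,0],[0,2.6,3.8,0],[0,3.5,4,0],[0,4.5,4,0],[0,5.5,4,0],[0,6.5,4,0],[0,7.5,4,0],[0,8.4,4,0],[0,9.2,4,0],[0,9.9,4,0],[0,10.5,4,0],[0,10.9,4,0],[0,11.15,4,0],[0,11.2,4,0],[0,11.2,4,0],[0,11.2,4,0]])

```text
time: 19.62
tcp_pos: [626.7, -167.1, 248.0]
orientation: [0.711, 0.703, -0.0, 0.0]
ft_force: [-0.1, 0.5, -4.6]
gripper_width: 8.7
finger_force: 34.1
```

```bash
python3 - <<'E'
from h import *
go(627,-166.5,216,-.5)
im,d=robot.capture("scene"); np.savez("c8",im=im,d=d)
cv2.imwrite('pics/s8.png',cv2.resize(im[190:400,130:410,::-1],(800,600),interpolation=cv2.INTER_CUBIC))
E
```

```text
cmd [0.06 0.03 3.2 ] spin -0.1 tcp [ 626.7 -167.1  248. ] yaw -0.6 t 19.625 F [-0.14  0.5  -4.59] j [-0.26  0.55  0.49  1.52 -0.    1.32] w 8.7 34.12535011768341
```

View pics/s8.png

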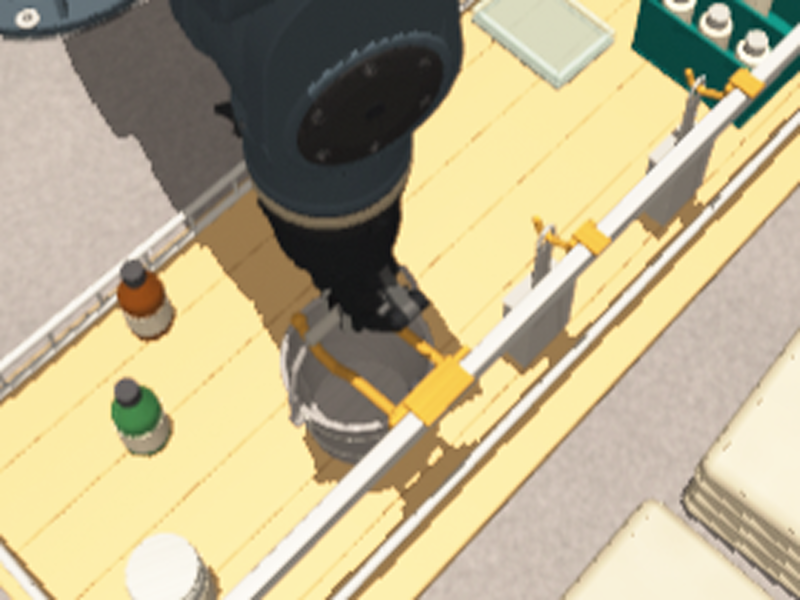

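The pail is over the prongs, and their visible bottoms lie below the grip. I'll lower to just above the highest possible seat and then feel for it.

Call:
arm_command(motion=[[0,0,0.3,0],[0,0,0.8,0],[0,0,1.3,0],[0,0,1.8,0],[0,0,2.3,0],[0,0,2.7,0],[0,0,3,0],[0,0,3.1,0],[0,0,3.15,0],[0,0,3.2,0],[0,0,3.2,0],[0,0,3.2,0]], squeeze=20)

```text
time: 21.18
tcp_pos: [626.8, -167.2, 216.0]
orientation: [0.711, 0.703, 0.0, 0.0]
ft_force: [-0.1, -0.4, -5.7]
gripper_width: 8.6
finger_force: 34.1
```

Call:
arm_command(motion=[[0,0,0.03,0],[0,0,0.06,0],[0,0,0.06,0]])

```text
time: 21.55
tcp_pos: [626.8, -167.1, 215.3]
orientation: [0.711, 0.703, -0.0, -0.0]
ft_force: [-0.4, 0.0, -3.5]
gripper_width: 8.7
finger_force: 34.1
```

Call:
arm_command(motion=[[0,0,0,0],[0,0,0,0]], jaw=0, squeeze=20)

```text
time: 21.8
tcp_pos: [626.8, -167.1, 215.3]
orientation: [0.711, 0.703, -0.0, -0.0]
ft_force: [0.2, 0.2, -4.2]
gripper_width: 8.5
finger_force: 34.1
```

Call:
arm_command(motion=[[0,0,0.03,0],[0,0,0.06,0],[0,0,0.06,0]])

```text
time: 22.18
tcp_pos: [626.7, -167.1, 214.7]
orientation: [0.711, 0.703, -0.0, -0.0]
ft_force: [-0.2, -0.5, -4.7]
gripper_width: 8.7
finger_force: 34.1
```

Call:
arm_command(motion=[[0,0,0,0],[0,0,0,0]])

```text
time: 22.42
tcp_pos: [626.8, -167.1, 214.7]
orientation: [0.711, 0.703, 0.0, 0.0]
ft_force: [-0.1, 0.2, -5.0]
gripper_width: 8.2
finger_force: 34.1
```

Call:
arm_command(motion=[[0,0,0.03,0],[0,0,0.06,0],[0,0,0.07,0]])

```text
time: 22.8
tcp_pos: [626.7, -167.1, 214.0]
orientation: [0.711, 0.703, -0.0, -0.0]
ft_force: [-0.5, -0.5, -3.8]
gripper_width: 8.4
finger_force: 34.1
```

Call:
arm_command(motion=[[0,0,0.03,0],[0,0,0.06,0],[0,0,0.07,0]])

```text
time: 23.18
tcp_pos: [626.8, -167.1, 213.3]
orientation: [0.711, 0.703, -0.0, -0.0]
ft_force: [1.0, -0.4, -4.2]
gripper_width: 8.4
finger_force: 34.1
```

Call:
arm_command(motion=[[0,0,0.03,0],[0,0,0.06,0],[0,0,0.07,0]])

```text
time: 23.55
tcp_pos: [626.7, -167.1, 212.6]
orientation: [0.711, 0.703, -0.0, -0.0]
ft_force: [-0.3, 0.7, -5.0]
gripper_width: 8.6
finger_force: 34.1
```

Call:
arm_command(motion=[[0,0,0.03,0],[0,0,0.06,0],[0,0,0.07,0]])

```text
time: 23.92
tcp_pos: [626.8, -167.1, 211.9]
orientation: [0.711, 0.703, 0.0, -0.0]
ft_force: [0.9, -0.1, -4.9]
gripper_width: 8.5
finger_force: 34.1
```

Call:
arm_command(motion=[[0,0,0.03,0],[0,0,0.06,0],[0,0,0.07,0]])

```text
time: 24.3
tcp_pos: [626.7, -167.1, 211.2]
orientation: [0.711, 0.703, -0.0, -0.0]
ft_force: [-0.1, 0.3, -3.3]
gripper_width: 8.5
finger_force: 34.1
```

Call:
arm_command(motion=[[0,0,0,0]])

```text
time: 24.42
tcp_pos: [626.8, -167.1, 211.2]
orientation: [0.711, 0.703, -0.0, 0.0]
ft_force: [0.1, 0.5, -4.7]
gripper_width: 8.9
finger_force: 34.1
```

Call:
arm_command(motion=[[0,0,0.03,0],[0,0,0.05,0],[0,0,0.06,0]])

```text
time: 24.8
tcp_pos: [626.8, -167.1, 210.6]
orientation: [0.711, 0.703, -0.0, -0.0]
ft_force: [0.1, -0.2, -5.0]
gripper_width: 8.9
finger_force: 34.1
```

Call:
arm_command(motion=[[0,0,0.03,0],[0,0,0.05,0],[0,0,0.06,0]])

```text
time: 25.18
tcp_pos: [626.8, -167.1, 210.0]
orientation: [0.711, 0.703, -0.0, -0.0]
ft_force: [-0.3, 0.6, -4.8]
gripper_width: 8.1
finger_force: 34.1
```

Call:
arm_command(motion=[[0,0,0.03,0],[0,0,0.05,0],[0,0,0.06,0]])

```text
time: 25.55
tcp_pos: [626.7, -167.1, 209.4]
orientation: [0.711, 0.703, -0.0, -0.0]
ft_force: [0.0, -0.3, -4.2]
gripper_width: 8.6
finger_force: 34.1
```

Call:
arm_command(motion=[[0,0,0.03,0],[0,0,0.05,0],[0,0,0.06,0]])

```text
time: 25.92
tcp_pos: [626.8, -167.1, 208.8]
orientation: [0.711, 0.703, -0.0, -0.0]
ft_force: [-0.2, -0.7, -5.0]
gripper_width: 8.5
finger_force: 34.1
```

Call:
arm_command(motion=[[0,0,0.03,0],[0,0,0.05,0],[0,0,0.05,0]])

```text
time: 26.3
tcp_pos: [626.8, -167.1, 208.3]
orientation: [0.711, 0.703, -0.0, -0.0]
ft_force: [-0.3, 0.1, -5.3]
gripper_width: 8.6
finger_force: 34.1
```

Call:
arm_command(motion=[[0,0,0.03,0],[0,0,0.05,0],[0,0,0.05,0]])

```text
time: 26.68
tcp_pos: [626.8, -167.1, 207.8]
orientation: [0.711, 0.703, -0.0, -0.0]
ft_force: [0.0, 0.4, -4.4]
gripper_width: 8.6
finger_force: 34.1
```

Call:
arm_command(motion=[[0,0,0.03,0],[0,0,0.05,0],[0,0,0.05,0]])

```text
time: 27.05
tcp_pos: [626.7, -167.1, 207.3]
orientation: [0.711, 0.703, -0.0, -0.0]
ft_force: [0.3, -0.8, -4.1]
gripper_width: 8.5
finger_force: 34.1
```

Call:
arm_command(motion=[[0,0,0.03,0],[0,0,0.05,0],[0,0,0.05,0]])

```text
time: 27.42
tcp_pos: [626.8, -167.1, 206.8]
orientation: [0.711, 0.703, 0.0, -0.0]
ft_force: [0.3, 0.7, -4.9]
gripper_width: 8.7
finger_force: 34.1
```

Call:
arm_command(motion=[[0,0,0.03,0],[0,0,0.05,0],[0,0,0.05,0]])

```text
time: 27.8
tcp_pos: [626.8, -167.1, 206.3]
orientation: [0.711, 0.703, 0.0, -0.0]
ft_force: [0.3, 0.5, -4.6]
gripper_width: 8.7
finger_force: 34.1
```

Call:
arm_command(motion=[[0,0,0.03,0],[0,0,0.05,0],[0,0,0.06,0]])

```text
time: 28.18
tcp_pos: [626.8, -167.1, 205.7]
orientation: [0.711, 0.703, -0.0, -0.0]
ft_force: [-0.2, -0.3, -4.5]
gripper_width: 8.6
finger_force: 34.1
```

Call:
arm_command(motion=[[0,0,0.03,0],[0,0,0.05,0],[0,0,0.06,0]])

```text
time: 28.55
tcp_pos: [626.8, -167.1, 205.1]
orientation: [0.711, 0.703, -0.0, 0.0]
ft_force: [-0.3, -1.0, -5.0]
gripper_width: 8.6
finger_force: 34.1
```

Call:
arm_command(motion=[[0,0,0.03,0],[0,0,0.05,0],[0,0,0.06,0]])

```text
time: 28.92
tcp_pos: [626.8, -167.1, 204.5]
orientation: [0.711, 0.703, 0.0, 0.0]
ft_force: [-0.0, -0.2, -4.3]
gripper_width: 8.2
finger_force: 34.2
```

Call:
arm_command(motion=[[0,0,0.03,0],[0,0,0.05,0],[0,0,0.06,0]])

```text
time: 29.3
tcp_pos: [626.9, -167.1, 204.1]
orientation: [0.711, 0.703, 0.0, 0.0]
ft_force: [-0.8, -0.2, -0.9]
gripper_width: 8.4
finger_force: 34.5
```

Contact: the hook now carries about 4 N. I'll hold to confirm.

Call:
arm_command(motion=[[0,0,0,0],[0,0,0,0],[0,0,0,0],[0,0,0,0]])

```text
time: 29.8
tcp_pos: [626.8, -167.1, 204.0]
orientation: [0.711, 0.703, 0.0, 0.0]
ft_force: [-0.9, -0.3, 2.7]
gripper_width: 8.6
finger_force: 34.7
```

```bash
python3 - <<'E'
from h import *
F=[robot.read_state()["ft_force"][2]]
for _ in range(6):
    im,d=robot.capture("scene"); F.append(robot.read_state()["ft_force"][2])
print(np.round(F,2)); np.savez("c9",im=im,d=d)
go(627,-166.5,204,-.5)
E
```

```text
[2.69 2.46 1.69 2.82 2.16 2.14 2.15]
cmd [0.06 0.02 0.  ] spin -0.1 tcp [ 626.8 -167.1  204. ] yaw -0.6 t 30.1 F [-0.88 -0.53  2.15] j [-0.26  0.54  0.37  1.4  -0.    1.32] w 8.7 34.75183367729187
```

The hook carries about 7 N, below the 14 N limit. I'll ease off slightly, then open.

Call:
arm_command(motion=[[0,0,-0.01,0],[0,0,-0.01,0],[0,0,-0.01,0]])

```text
time: 30.48
tcp_pos: [626.8, -167.1, 204.0]
orientation: [0.711, 0.703, 0.0, 0.0]
ft_force: [-0.4, -1.4, 1.5]
gripper_width: 8.8
finger_force: 34.7
```

Call:
arm_command(motion=[[0,0,0,0],[0,0,0,0],[0,0,0,0],[0,0,0,0]], jaw=0.35)

```text
time: 30.98
tcp_pos: [626.8, -167.1, 204.0]
orientation: [0.711, 0.703, 0.0, -0.0]
ft_force: [-0.2, 0.2, 0.2]
gripper_width: 29.9
finger_force: 0.0
```

```bash
python3 - <<'E'
from h import *
go(627,-166.5,300,-.5)
im,d=robot.capture("scene")
cv2.imwrite('pics/s9.png',cv2.resize(im[190:400,130:410,::-1],(800,600),interpolation=cv2.INTER_CUBIC))
E
```

```text
cmd [ 0.06  0.02 -9.6 ] spin -0.1 tcp [ 626.8 -167.1  204. ] yaw -0.6 t 30.975 F [-0.21  0.23  0.16] j [-0.26  0.54  0.37  1.4   0.    1.32] w 29.9 0.0
```

View pics/s9.png

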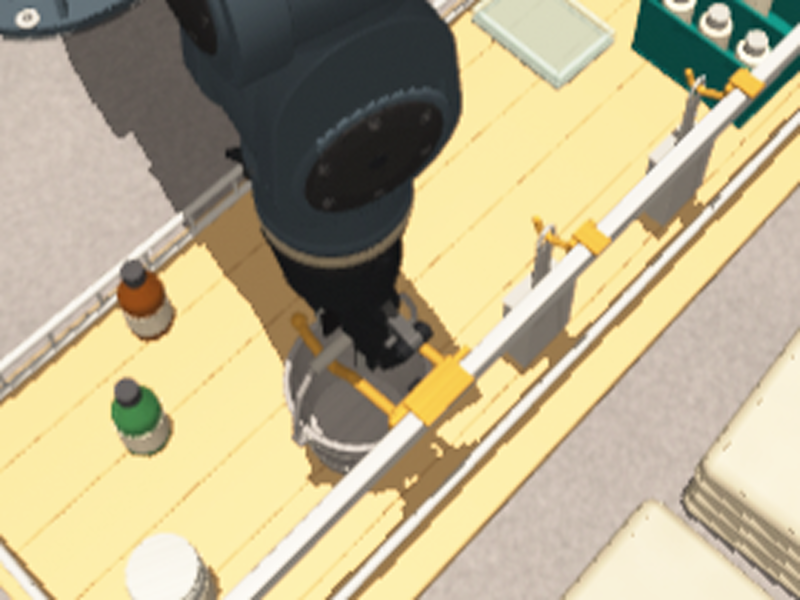

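The fingers are open and the grip lies on both prongs, at about (330,350). I'll lift straight up and let the pail settle.

Call:
arm_command(motion=[[0,0,-0.3,0],[0,0,-0.8,0],[0,0,-1.5,0],[0,0,-2.3,0],[0,0,-3.2,0],[0,0,-4.2,0],[0,0,-5.4,0],[0,0,-6.6,0],[0,0,-7.8,0],[0,0,-9,0],[0,0,-10,0],[0,0,-10.6,0],[0,0,-11,0],[0,0,-11,0]])

```text
time: 32.78
tcp_pos: [626.8, -167.1, 314.1]
orientation: [0.711, 0.703, 0.0, 0.0]
ft_force: [0.5, -0.6, -0.3]
gripper_width: 29.8
finger_force: 0.0
```

Call:
arm_command(motion=[[0,-1,0,0],[0,-3,0,0],[0,-6,0,0],[0,-9,0,0],[0,-12,0,0],[0,-14,0,0],[0,-15,0,0],[0,-15,0,0],[0,-15,0,0],[0,-15,0,0],[0,-15,0,0],[0,-15,0,0],[0,-15,0,0],[0,-15,0,0],[0,-15,0,0],[0,-15,0,0]])

```text
time: 34.78
tcp_pos: [476.8, -165.6, 314.0]
orientation: [0.711, 0.703, 0.0, -0.0]
ft_force: [0.8, 0.5, -0.0]
gripper_width: 30.1
finger_force: 0.0
```

```bash
python3 - <<'E'
from h import *
go(627,-166.5,300,-.5)
for i in range(2):
    im,d=robot.capture("scene"); Q=cloud("scene",d).reshape(-1,3); I=im.reshape(-1,3).astype(int)
    m=(np.abs(I[:,0]-I[:,2])<50)&(Q[:,2]>205)&(Q[:,2]<240)&(np.abs(Q[:,0]-630)<35)&(np.abs(Q[:,1]+167)<36)
    print("grip",m.sum(),np.nanmedian(Q[m],0).round(1),"y",Q[m,1].min().round(1),Q[m,1].max().round(1))
    r=(np.abs(I[:,0]-I[:,2])<60)&(Q[:,2]>135)&(Q[:,2]<158)&(np.hypot(Q[:,0]-630,Q[:,1]+167)<62)
    A=np.c_[Q[r,:2]-[630,-167],np.ones(r.sum())]; print("rim",r.sum(),Q[r].mean(0).round(1),Q[r].min(0).round(0),Q[r].max(0).round(0))
cv2.imwrite('pics/s10.png',cv2.resize(im[190:400,130:410,::-1],(800,600),interpolation=cv2.INTER_CUBIC))
E
```

```text
cmd [ 0.06 15.02  1.4 ] spin -0.1 tcp [ 476.8 -165.6  314. ] yaw -0.6 t 34.775 F [ 0.81  0.53 -0.01] j [-0.33  0.23  0.19  1.54  0.    1.25] w 30.1 0.0
grip 191 [ 631.9 -167.2  222.3] y -202.7 -131.1
rim 295 [ 617.4 -181.6  143.2] [ 580. -229.  135.] [ 676. -106.  158.]
grip 185 [ 631.8 -167.7  222. ] y -203.0 -131.6
rim 297 [ 617.1 -181.5  143.1] [ 580. -228.  135.] [ 676. -106.  157.]
```

```bash
python3 -c "
from station import robot
print(robot.hand_in())"
```

```text
the job is handed in; nothing more can be done
None
```

The pail hangs by its bail on the empty two-pronged hook, let go and still, and I handed the job in at about 35 s (no verdict came back); I saw nothing else move, though the pail tipped briefly while I raised the bail (0.08, then roughly 0.12–0.15 rad by camera; it stood flat again each time), and I viewed 11 pictures, one over the limit of 10.

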